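# Scan the reorder label of the empty compartment

## Robot

A 6-joint arm with a two-finger parallel gripper is mounted at the origin on the work surface. World frame = base frame: x ahead of the robot, y to its left, z up, the work surface at z = 0. Lengths are in m, angles in rad, forces in N, time in s.
With the tool pointing down it reaches from about 0.325 to 0.75 m from the base axis. Payload 7.6 kg.
Tool frame: the origin (TCP) lies midway between the tips of the shut fingers; the grasp point (between the pads) lies r.hold_point_z behind it (r.hold_point_z is the distance from the TCP to the grasp point, in m); x points along the fingers, z is the direction in which the jaws open and shut, and the axes are right-handed (so a half turn about x gives the same grasp; the last joint's range is limited). The gripper opens to 85 mm and grips with 20 to 120 N. Pads are 22 mm wide; open, the fingers measure 114 mm over their backs; the gripper's body (76 mm by 85 mm) begins 54 mm behind the grasp point. The pads swing forward as they close: fully open they stand 13 mm farther back than shut.
Start: joints at [1.039, 0.052, 1.401, -0, 1.689, -0.07], TCP at [0.234, 0.47, 0.231] pointing down, gripper open.
Joint ranges: [-2.9, 2.9], [-0.91, 2.17], [0.12, 2.37], [-1.06, 4.2], [0.26, 2.73], [-2.93, 2.93]. Speed limits (rad/s): [2.57, 2.57, 3.01, 3.14, 3.14, 3.14].

## Interface

Orientations are given as a unit quaternion [x, y, z, w].
In Python, from bench import r, fingers, get_obs, optics, hand_in gives the robot as it stands. Calls block until the motion is done:
- r.move_pose(position, orientation): joint-space move of the TCP to a pose.
- r.line_to(position, frame=None, feed=0.15): straight line of the TCP; frame=None keeps the orientation; feed is the mean speed in m/s.
- r.move_joints(angles): joint-space move.
- fingers.let_go() and fingers.grasp(force=None): open the fingers fully, or close them until they stop; force is the grip in N (None keeps the last).
- r.pause(seconds).
- r.solve_ik(position, orientation): joint angles nearest the present ones, or None.
- get_obs(): the state.
- optics.camera(name): name is "scene" or "side" or "wrist"; returns a dict with "pixels" (480x640x3 uint8, blue, green, red), "fx", "fy", "cx", "cy" (pixels), "pose" (4x4, takes a point from camera to world coordinates). Camera axes: x right, y down, z forward; pixel columns grow to the right and rows downward; lengths in m; the calibration is good to about 2 mm. A picture is of the moment at which its call begins. There is no depth.
A pose or a line that the arm cannot do raises r.Unreachable and nothing moves.
- hand_in(): hands the job in, once; it reports no verdict.
The state is a dict: "time": time; "joints": joint angles; "joint_velocities": joint speeds; "effort": joint torques, N m; "ee_pos": TCP position; "orientation": TCP orientation; "force": force on the tool from outside, world axes, zero at the start; "ft_torque": the same for the moment, N m; "opening": opening from 0.0 (shut) to 1.0 (fully open).
Only numpy, scipy, OpenCV 4.12 (cv2) and the standard library are available. Lean on these libraries where they do the work, as an engineer would, in place of code of your own. Each camera call takes 0.05 s, during which the arm holds its last target.

## Task

The compartment with the green lid has run out: swing its lid up by the wooden knob until it stands wide open, and leave it open for refilling; keep the blue and yellow lids shut. Then pick up the hand scanner, point its red window at the middle of the label on the floor of that compartment from about 9 cm away, looking steeply down on it, and hold it still there for two seconds. Gently lay the scanner back flat on its black mat, right way up, and let go; leave the pencil cup, stapler and compass where they are.

Things in the scene. Friction and masses are not known exactly. Their poses are not given: they have to be found in the camera images.
- lid_green (a joint): hinge of the green lid (100 x 100 x 8 mm, 150 g) that covers the compartment to be scanned: its hinge angle in rad, 0 = closed (as at the start), grows as it opens, stop at 1.9; a stiff hinge: the lid stays at whatever angle it is left. The hinge line is horizontal, along the far top edge of the compartment
- lid_blue (a joint): the same for the blue lid of another compartment; must stay shut
- lid_yellow (a joint): the same for the yellow lid of the third compartment; must stay shut
- lid_green_hinge (a point): middle of the green lid's hinge line, at the level of the lid's underside. Axes turn with the lid: y along the hinge line; with the lid shut z is up and x points level, away from the knob. The lid opens by a positive turn about +y
- lid_green_handle (a point): centre of the widest part of the round wooden knob on the green lid: a 28 mm wide disc, 16 mm tall along the knob's axis, on a 12 mm stem, its centre 35 mm out from the lid's outer face. In the hinge point's axes it lies at x -70, y 0, z +43 mm. A level pinch along the hinge direction (y) lets the knob pivot between the fingers
- lid_blue_handle (a point): the like point of the blue lid's knob
- lid_yellow_handle (a point): the like point of the yellow lid's knob
- label_green (a point): centre of the white barcode label (34 x 46 mm, face up) on the floor of the green-lidded compartment, 12 mm above the desk. x and y level, z up; x points to the hinge side, bars run along x. The compartment is a fixed open box of 100 x 100 mm outside, 5 mm walls, its rim 39 mm above the label. The three compartments stand in a row along y, 115 mm apart centre to centre, in any order; closed knobs reach 98 mm above the desk
- scanner: hand scanner, 140 to 240 g, lying on the mat. White handle, a straight bar 140 long (x -90 to +50), 34 wide (y), 34 high (z 0 to 34 mm), origin on its underside; a grey head 50 mm wide at the +x end reaches x = 84, z = 62 mm. x along the handle towards the head, z up as it lies. Pinch the handle across y
- scanner_grip (a point): point inside the handle at x 0, y 0, z 22 mm of the scanner, near its centre of mass: a good place to pinch it across its 34 mm width
- scanner_window (a point): centre of the red window on the underside of the head, at x 72, y 0, z 20 mm of the scanner. This point's x axis is the line of sight: it looks forward and down, 65 degrees below the scanner's own x axis; y is the scanner's y
- mat: fixed black rubber mat the scanner lies on, 240 (x) x 100 (y) x 4 mm, origin at the centre of its underside on the desk
- cup: square white ceramic pencil cup with pencils, 80 x 80 mm, 100 tall (pencils to 169 mm), loose; origin under its centre; not to be disturbed
- stapler: grey stapler, 135 x 34 mm, 49 tall, lying along its x, loose; origin under its centre; not to be disturbed
- compass: steel drawing compass lying flat along its x, about 155 x 45 mm, 10 tall, loose; origin under its centre; not to be disturbed
There are look-alikes about, which are no part of the job. Leave any pink or turquoise look-alike of the scanner alone.

How it is judged:
By the outcome, as a careful person would: the job done as asked, in the order asked, and still so for the second after the job is handed in, with the robot touching nothing.
It also fails if it takes over 64 s, if anything falls off the work surface, if the arm or the gripper's body presses on something with over 40 N, if the wrist force passes 120 N, or if a joint passes its speed limit or range.

## Working session

There is one attempt and no reset: what is moved stays moved. The work goes in short steps, each a Python script; the robot and the scene stay as the last script left them, time stands still between calls to the robot, and variables do not carry over. Pictures are saved under pics/ and viewed, and the job is handed in when it is done.

```bash
mkdir -p pics; ls; python3 - <<'E'
from bench import r, fingers, get_obs, optics
import cv2
for n in ("scene","side","wrist"):
    c=optics.camera(n); cv2.imwrite(f"pics/a_{n}.png",c["pixels"]); print(n,c["fx"],c["cx"],c["cy"],c["pose"].round(3).tolist())
o=get_obs(); print(o); print(r.hold_point_z)
E
```

```text
pics
scene 566.2712403397063 311.57358530164544 242.20754980424888 [[-0.161, 0.867, -0.471, 1.223], [0.987, 0.144, -0.072, 0.122], [0.005, -0.477, -0.879, 1.34], [0.0, 0.0, 0.0, 1.0]]
side 566.7118442962585 319.7896355050085 242.39448570654915 [[-0.71, -0.369, 0.6, -0.509], [-0.705, 0.376, -0.602, 1.028], [-0.003, -0.85, -0.527, 0.971], [0.0, 0.0, 0.0, 1.0]]
wrist 378.00310678625414 317.8430311683446 238.26148333638514 [[0.445, 0.864, 0.234, 0.173], [0.895, -0.429, -0.118, 0.499], [-0.002, 0.263, -0.965, 0.373], [0.0, 0.0, 0.0, 1.0]]
{'time': 0.15, 'joints': array([ 1.03867904e+00,  5.26702958e-02,  1.40146295e+00, -8.92050445e-07,
        1.68860408e+00, -7.02775717e-02]), 'joint_velocities': array([ 0.00091666, -0.00218286, -0.00325388,  0.00074313,  0.00082649,
        0.00089237]), 'effort': array([ 1.35938742e-03, -3.81951928e+01, -3.60424089e+01, -4.99914768e-05,
        4.61452975e-03,  8.91329421e-06]), 'ee_pos': array([0.23379525, 0.46982361, 0.23069172]), 'orientation': array([-0.37248018,  0.60152263,  0.37210285,  0.60080655]), 'force': array([0.70989107, 0.67682173, 0.34869212]), 'ft_torque': array([0.00722999, 0.02348048, 0.03320133]), 'opening': 0.9989793764957752}
0.0187
```

View pics/a_scene.png

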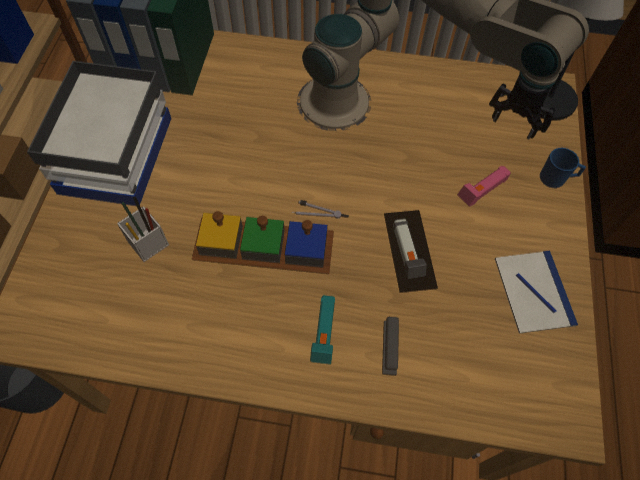

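View pics/a_side.png

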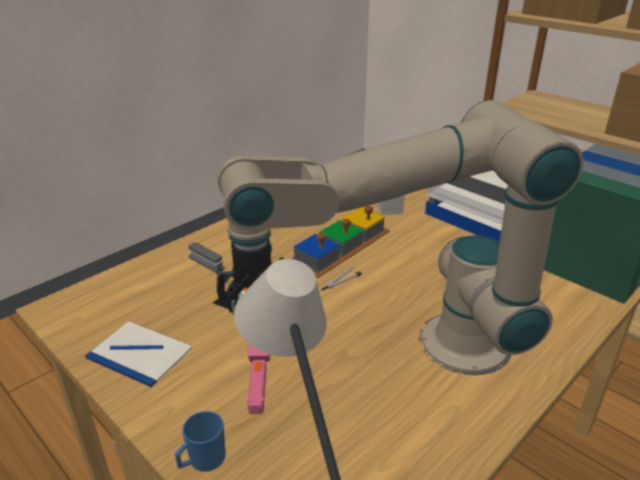

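View pics/a_wrist.png

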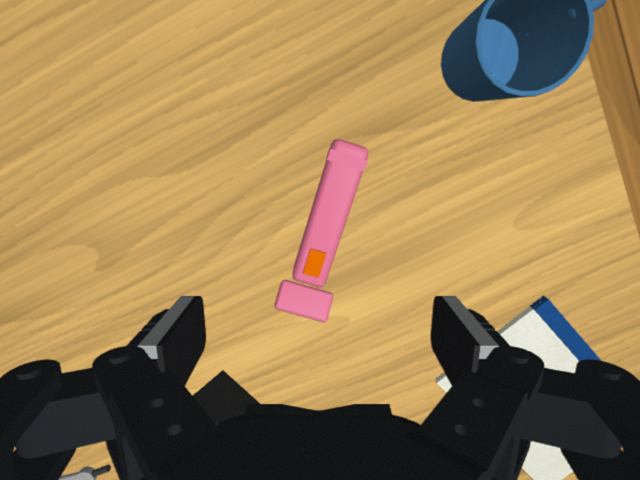

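Candidates in the scene view:
- **Green lid:** (263,238), with its knob at (262,222). The yellow (218,235) and blue (307,243) lids stay shut.
- **Scanner:** the white handle with grey head on the black mat at (410,250). The look-alikes are pink (485,187) and turquoise (324,330). The stapler at (391,345) is grey.

I choose the white one on the mat and the green lid.

```bash
cat > h.py <<'E'
import numpy as np, cv2
from bench import r, fingers, get_obs, optics
from scipy.spatial.transform import Rotation as R
def cast(c,uv,z):
    d=c["pose"][:3,:3]@np.array([(uv[0]-c["cx"])/c["fx"],(uv[1]-c["cy"])/c["fy"],1]); o=c["pose"][:3,3]
    return o+d*(z-o[2])/d[2]
def proj(c,p):
    q=c["pose"][:3,:3].T@(np.asarray(p)-c["pose"][:3,3]); return np.array([c["fx"]*q[0]/q[2]+c["cx"],c["fy"]*q[1]/q[2]+c["cy"]])
def tri(c1,u1,c2,u2):
    A=[];b=[]
    for c,u in((c1,u1),(c2,u2)):
        d=c["pose"][:3,:3]@np.array([(u[0]-c["cx"])/c["fx"],(u[1]-c["cy"])/c["fy"],1]);d/=np.linalg.norm(d)
        P=np.eye(3)-np.outer(d,d);A.append(P);b.append(P@c["pose"][:3,3])
    p=np.linalg.lstsq(np.vstack(A),np.hstack(b),rcond=None)[0]
    return p,[np.linalg.norm(A[i]@p-b[i]) for i in (0,1)]
def tool(yaw,pitch=0.):
    """fingers down, jaw axis (tool z) along the y axis of a frame of heading yaw; pitch>0 = nose-down turn about that y"""
    # tool x=-Z, z=+Y, y = z cross x = Y x -Z = -X
    M=np.array([[0,-1,0],[0,0,1],[-1,0,0]],float)
    return (R.from_euler('z',yaw)*R.from_euler('y',pitch)*R.from_matrix(M)).as_quat()
E
python3 - <<'E'
from h import *
c=optics.camera("scene");im=c["pixels"]
for n,u,z in (("Y",(218,235),.057),("G",(263,238),.057),("B",(307,243),.057),("Gknob",(262,221),.092),("Bknob",(307,226),.092),("Yknob",(218,216),.092),("scan",(406,242),.038),("head",(417,268),.066),("mat",(410,250),.004),("stap",(391,345),.04),("comp",(322,210),.005),("cup",(143,230),.1)):
    print(n,cast(c,u,z).round(3))
a=cv2.resize(im[190:310,180:450],None,fx=2.9,fy=2.9,interpolation=cv2.INTER_CUBIC);cv2.imwrite("pics/b.png",a)
E
```

```text
Y [ 0.553 -0.227  0.057]
G [ 0.543 -0.11   0.057]
B [0.539 0.005 0.057]
Gknob [ 0.513 -0.116  0.092]
Bknob [ 0.509 -0.     0.092]
Yknob [ 0.517 -0.23   0.092]
scan [0.483 0.258 0.038]
head [0.569 0.289 0.066]
mat [0.486 0.275 0.004]
stap [0.769 0.246 0.04 ]
comp [0.402 0.024 0.005]
cup [ 0.593 -0.404  0.1  ]
```

View pics/b.png

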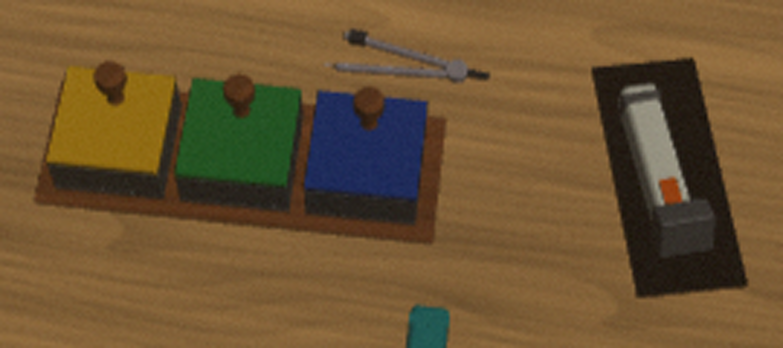

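The crop confirms a white handle with a grey head on the black mat, and the green lid in the middle of the row. Next I move above the green knob and look with the wrist camera.

```bash
python3 - <<'E'
from h import *
o=get_obs();c=optics.camera("wrist")
T=R.from_quat(o["orientation"]).as_matrix()
print("cam in tool",(T.T@(c["pose"][:3,3]-o["ee_pos"])).round(3)); print((T.T@c["pose"][:3,:3]).round(2))
flip=R.from_euler('x',np.pi)
for p in ([.512,-.115,.24],[.56,-.115,.1]):
  for f in (0,1):
    q=R.from_quat(tool(.035)); q=(q*flip).as_quat() if f else q.as_quat()
    s=r.solve_ik(p,q); print(f,None if s is None else np.round(s,2))
E
```

```text
cam in tool [-0.142  0.067 -0.001]
[[ 0.   -0.26  0.96]
 [ 0.   -0.96 -0.26]
 [ 1.    0.   -0.  ]]
0 [-0.29  0.05  1.39 -0.    1.71 -1.9 ]
1 [-0.29  0.05  1.39 -0.    1.71  1.24]
0 [-0.27  0.26  1.43 -0.    1.45 -1.87]
1 [-0.27  0.26  1.43 -0.    1.45  1.27]
```

```bash
python3 - <<'E'
from h import *
r.move_pose([.475,-.115,.24],tool(.035))
c=optics.camera("wrist"); cv2.imwrite("pics/c.png",c["pixels"]); np.save("c_pose.npy",c["pose"])
print(get_obs()["time"],get_obs()["ee_pos"])
E
```

```text
2.5583 [ 0.47514809 -0.11438669  0.23999082]
```

View pics/c.png

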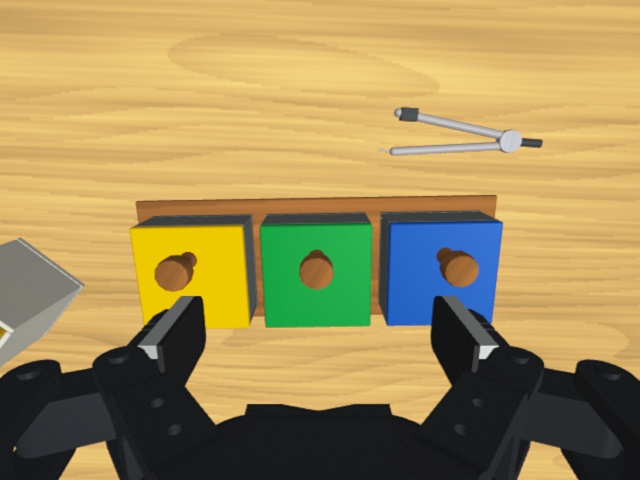

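The wrist view shows the green lid at (262–372, 222–327) with its knob at (316,271), yellow to the left and blue to the right, and the compass at the top. I measure the lid corners and the knob now.

```bash
python3 - <<'E'
from h import *
w=optics.camera("wrist"); s=optics.camera("scene")
def lid(c,box,lo,hi):
    x0,y0,x1,y1=box; hsv=cv2.cvtColor(c["pixels"],cv2.COLOR_BGR2HSV)
    m=cv2.inRange(hsv,lo,hi); k=np.zeros_like(m);k[y0:y1,x0:x1]=255;m&=k
    n=max(cv2.findContours(m,cv2.RETR_EXTERNAL,cv2.CHAIN_APPROX_NONE)[0],key=cv2.contourArea)
    b=cv2.approxPolyDP(cv2.convexHull(n),8,True)[:,0]; return b
def knob(c,box):
    x0,y0,x1,y1=box; hsv=cv2.cvtColor(c["pixels"],cv2.COLOR_BGR2HSV)
    m=cv2.inRange(hsv,(3,60,30),(16,255,255)); k=np.zeros_like(m);k[y0:y1,x0:x1]=255;m&=k
    n=max(cv2.findContours(m,cv2.RETR_EXTERNAL,cv2.CHAIN_APPROX_NONE)[0],key=cv2.contourArea)
    return n
b=lid(w,(250,200,380,340),(50,100,40),(75,255,255)); P=np.array([cast(w,u,.059) for u in b]); print(b.tolist()); print(P.round(4).tolist())
print("sides",[np.linalg.norm(P[i]-P[i-1]).round(4) for i in range(len(P))],"centre",P.mean(0).round(4))
n=knob(w,(295,245,340,300)); print("wrist knob",cv2.minEnclosingCircle(n),cv2.boundingRect(n))
n2=knob(s,(250,208,275,231)); print("scene knob",cv2.boundingRect(n2),cv2.minEnclosingCircle(n2))
for nm,bx,bs in (("Y",(150,250,205,300),(208,205,230,226)),("B",(430,245,490,300),(296,217,320,238))):
    print(nm,cv2.boundingRect(knob(w,bx)),cv2.boundingRect(knob(s,bs)))
cv2.imwrite("pics/d.png",np.hstack([cv2.resize(w["pixels"][200:340,250:380],(390,420)),cv2.resize(s["pixels"][205:265,235:290],(385,420),interpolation=cv2.INTER_CUBIC)]))
for z in (.09,.094,.098): print(z,cast(w,(316,271),z).round(4),cast(s,(262.,217.5),z).round(4))
b=lid(s,(230,205,300,280),(50,100,30),(75,255,255));P=np.array([cast(s,u,.059) for u in b]);print(b.tolist(),P.round(3).tolist(),P.mean(0).round(4))
E
```

```text
[[370, 223], [368, 325], [266, 326], [262, 224]]
[[0.4802, -0.0692, 0.059], [0.5789, -0.0639, 0.059], [0.5834, -0.1602, 0.059], [0.4846, -0.1637, 0.059]]
sides [np.float64(0.0946), np.float64(0.0988), np.float64(0.0964), np.float64(0.0989)] centre [ 0.5318 -0.1143  0.059 ]
wrist knob ((316.0, 269.3783874511719), 18.62173080444336) (300, 251, 33, 38)
scene knob (257, 208, 18, 22) ((265.8333435058594, 218.05555725097656), 11.30534553527832)
Y (155, 253, 41, 38) (211, 209, 13, 17)
B (437, 248, 41, 39) (296, 217, 24, 18)
0.09 [ 0.5152 -0.1152  0.09  ] [ 0.5019 -0.1185  0.09  ]
0.094 [ 0.5137 -0.1152  0.094 ] [ 0.5043 -0.1177  0.094 ]
0.098 [ 0.5122 -0.1152  0.098 ] [ 0.5066 -0.117   0.098 ]
[[247, 217], [283, 221], [278, 253], [241, 250]] [[0.489, -0.164, 0.059], [0.485, -0.068, 0.059], [0.581, -0.063, 0.059], [0.588, -0.158, 0.059]] [ 0.5357 -0.1131  0.059 ]
```

View pics/d.png

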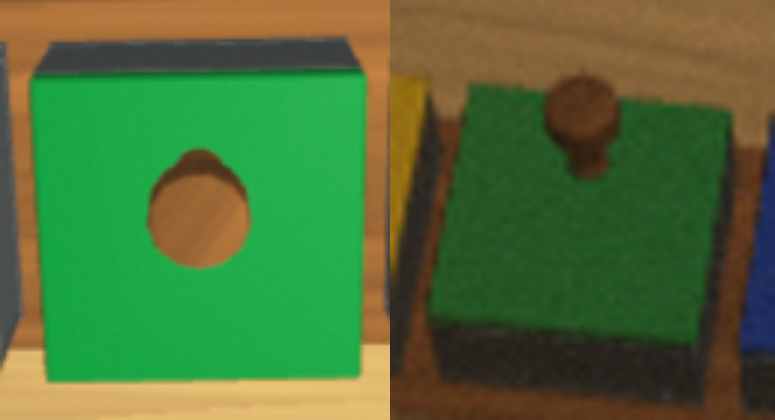

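```bash
python3 - <<'E'
from h import *
w=optics.camera("wrist"); s=optics.camera("scene")
print("knob top",tri(w,(316,273),s,(262.2,220)))
print("lid corners",*[ (tri(w,a,s,b)[0].round(4),np.round(tri(w,a,s,b)[1],4)) for a,b in (((371,223),(284,221)),((369.5,326),(279,254)),((265,327),(241,251)),((261,223),(246.5,217)))])
for z in (.098,.102): print(cast(w,(316,273),z),cast(s,(262.2,220),z))
E
```

```text
knob top (array([ 0.51381787, -0.1151003 ,  0.09807243]), [np.float64(0.00016262965903380254), np.float64(0.00016262965903392408)])
lid corners (array([ 0.4815, -0.0668,  0.0523]), array([0.0006, 0.0006])) (array([ 0.5815, -0.0612,  0.0555]), array([0.0008, 0.0008])) (array([ 0.5874, -0.1603,  0.053 ]), array([0.0018, 0.0018])) (array([ 0.4853, -0.1661,  0.0521]), array([0.0004, 0.0004]))
[ 0.51388246 -0.11525841  0.098     ] [ 0.51374954 -0.11495319  0.098     ]
[ 0.51238936 -0.11529022  0.102     ] [ 0.51603308 -0.11419117  0.102     ]
```

Triangulation puts the knob top at z = 0.098, as stated, so the knob centre is at (0.514, -0.115, 0.090). The hinge then lies at about (0.584, -0.112, 0.047) with yaw about 0.045. Now I grasp the knob.

```bash
python3 - <<'E'
from h import *
q=tool(.045)
r.move_pose([.5138,-.1150,.125],q)
r.line_to([.5138,-.1150,.068],feed=.12)
fingers.grasp(30)
o=get_obs();print(o["time"],o["opening"],o["force"].round(1),o["ee_pos"].round(4))
c=optics.camera("wrist");s=optics.camera("scene")
cv2.imwrite("pics/e.png",np.hstack([cv2.resize(c["pixels"],(400,300)),cv2.resize(s["pixels"][180:280,190:330],(400,300))]))
E
```

```text
4.5167 0.31640484470642055 [-1.5  3.3  4.4] [ 0.5139 -0.1147  0.0684]
```

View pics/e.png

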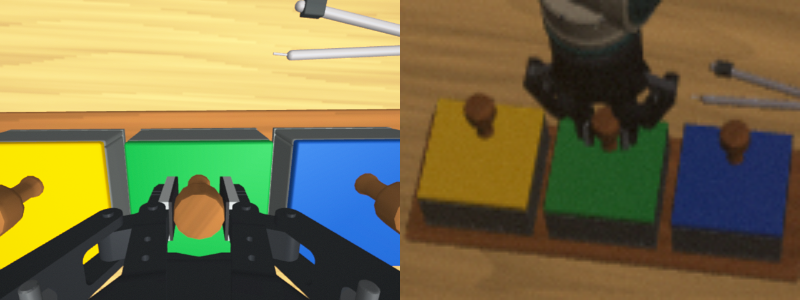

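The knob is between the pads: opening 0.316 is about 27 mm against the 28 mm disc. Now I swing the lid along its arc.

```bash
python3 - <<'E'
from h import *
yaw=.045; o=get_obs(); p0=o["ee_pos"].copy(); X=np.array([np.cos(yaw),np.sin(yaw),0])
N=12
for t in np.linspace(0,1.75,N+1)[1:]:
    dx=-.070*np.cos(t)+.043*np.sin(t)+.070; dz=.070*np.sin(t)+.043*np.cos(t)-.043
    r.line_to(p0+X*dx+np.array([0,0,dz]),feed=.08)
    o=get_obs(); print(round(t,2),o["force"].round(1),round(o["opening"],3),round(o["time"],1))
    if np.linalg.norm(o["force"])>45: print("STOP");break
c=optics.camera("wrist");s=optics.camera("scene")
cv2.imwrite("pics/f.png",np.hstack([cv2.resize(c["pixels"],(400,300)),cv2.resize(s["pixels"][180:280,190:330],(400,300))]))
E
```

```text
0.15 [-3.5  2.8  1.9] 0.312 4.9
0.29 [-3.3  3.1  2.1] 0.312 5.2
0.44 [-1.4  4.1  0.5] 0.314 5.5
0.58 [-1.1  4.7 -1.1] 0.308 5.8
0.73 [-0.7  5.2 -0. ] 0.313 6.1
0.88 [-1.2  5.9  0.6] 0.317 6.4
1.02 [-1.6  5.4  1.1] 0.31 6.7
1.17 [-0.6  6.1  0.8] 0.315 7.0
1.31 [-0.7  7.4  2.1] 0.31 7.3
1.46 [0.2 7.1 2.6] 0.311 7.6
1.6 [0.8 6.4 2.3] 0.314 7.9
1.75 [1.8 8.3 1.9] 0.314 8.2
```

View pics/f.png

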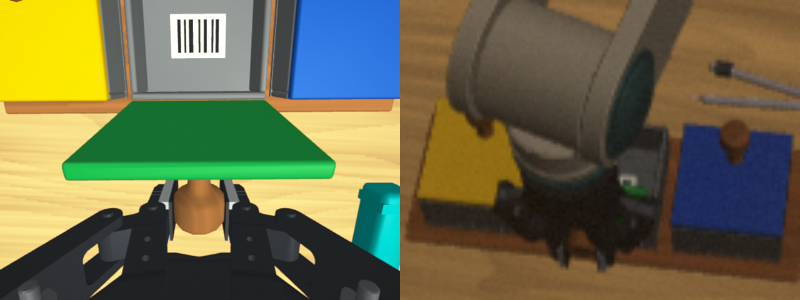

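The lid stands past vertical and the label shows. I release, rise, and look from over the compartment.

```bash
python3 - <<'E'
from h import *
o=get_obs();p=o["ee_pos"].copy()
fingers.let_go()
r.line_to(p+[0,0,.12],feed=.2)
r.move_pose([.47,-.115,.25],tool(.045))
c=optics.camera("wrist");s=optics.camera("scene")
print(get_obs()["time"],get_obs()["force"].round(1))
cv2.imwrite("pics/g.png",c["pixels"]);cv2.imwrite("pics/g2.png",np.hstack([cv2.resize(c["pixels"][150:350,250:390],(420,600)),cv2.resize(s["pixels"][200:270,240:285],(380,600))]))
E
```

```text
10.5167 [-0.7  0.1  0.1]
```

View pics/g.png

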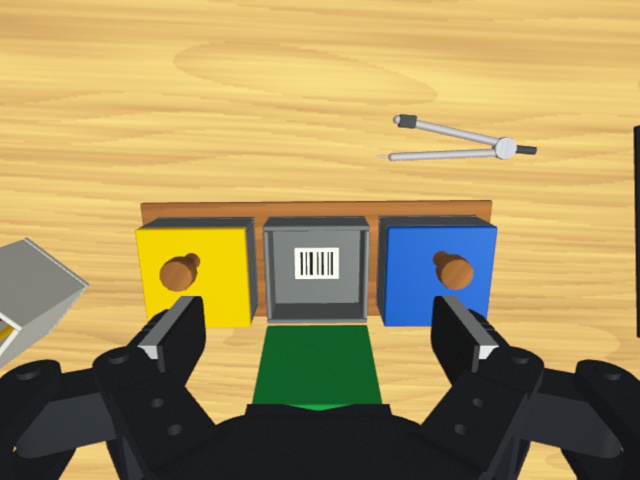

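View pics/g2.png

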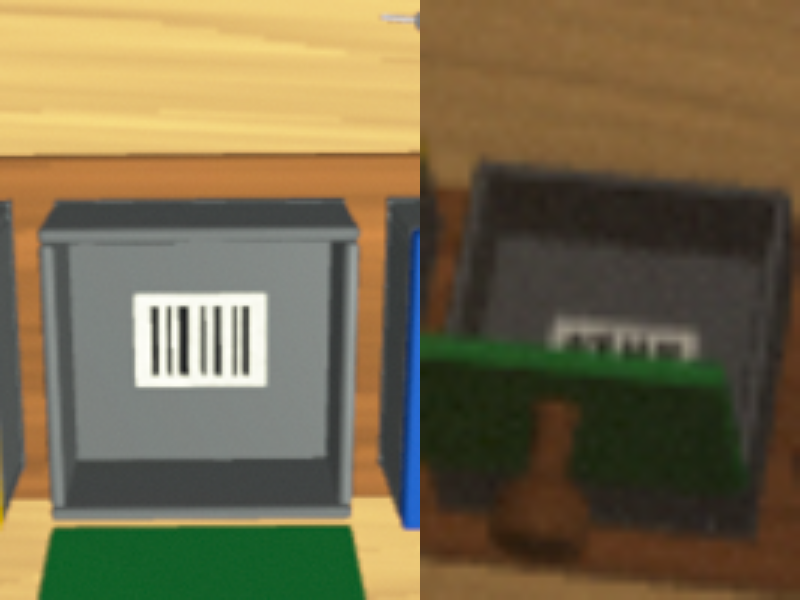

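The label is clear in the wrist view at about (316,263) and the lid stays up. I compute the label position, then look at the scanner from above.

```bash
python3 - <<'E'
from h import *
c=optics.camera("wrist")
g=c["pixels"].min(axis=2); m=np.zeros_like(g); m[235:290,285:350]=(g[235:290,285:350]>160)*255
n=np.vstack(cv2.findContours(m,cv2.RETR_EXTERNAL,cv2.CHAIN_APPROX_NONE)[0]); b=cv2.boxPoints(cv2.minAreaRect(n));h=cv2.approxPolyDP(cv2.convexHull(n),4,True)[:,0]
P=np.array([cast(c,u,.012) for u in h]);print(h.tolist(),P.round(4).tolist(),P.mean(0).round(4),"sides",[np.linalg.norm(P[i]-P[i-1]).round(4) for i in range(len(P))])
# rim of compartment corners
for u in ((263.5,228),(369,228),(267,323),(367,322)): print(cast(c,u,.047).round(4),cast(c,u,.051).round(4))
r.move_pose([.42,.26,.25],tool(.2))
w=optics.camera("wrist");cv2.imwrite("pics/i.png",w["pixels"]);print(get_obs()["time"])
E
```

```text
[[338, 248], [337, 278], [295, 278], [294, 248]] [[0.5156, -0.0924, 0.012], [0.5491, -0.0914, 0.012], [0.5511, -0.1363, 0.012], [0.5177, -0.1383, 0.012]] [ 0.5334 -0.1146  0.012 ] sides [np.float64(0.046), np.float64(0.0335), np.float64(0.0449), np.float64(0.0335)]
[ 0.489  -0.1656  0.047 ] [ 0.488 -0.165  0.051]
[ 0.4845 -0.067   0.047 ] [ 0.4836 -0.0676  0.051 ]
[ 0.5869 -0.1613  0.047 ] [ 0.5848 -0.1608  0.051 ]
[ 0.5813 -0.0611  0.047 ] [ 0.5792 -0.0618  0.051 ]
12.025
```

View pics/i.png

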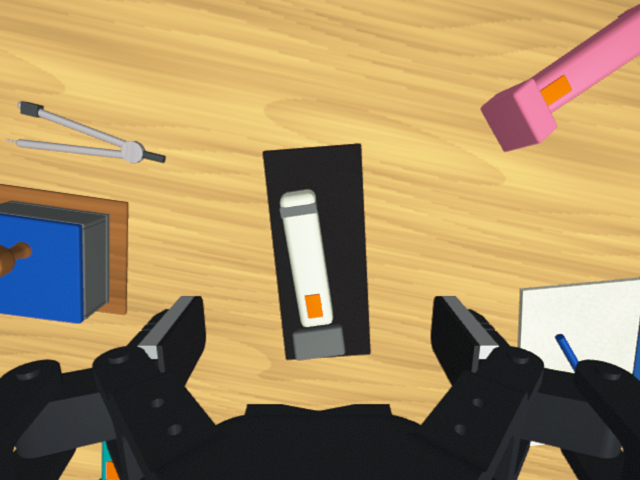

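The view shows the scanner's white handle from (298,197) to (318,325) and the grey head at (318,342), on the mat with corners near (264,150), (361,145), (370,354) and (286,359).

```bash
python3 - <<'E'
from h import *
c=optics.camera("wrist");im=c["pixels"]
g=im.min(axis=2); m=np.zeros_like(g); s=(slice(180,335),slice(270,345)); m[s]=(g[s]>120)*255
hsv=cv2.cvtColor(im,cv2.COLOR_BGR2HSV); o=cv2.inRange(hsv,(5,150,150),(20,255,255)); k=np.zeros_like(o);k[s]=255;m|=(o&k)
m=cv2.morphologyEx(m,cv2.MORPH_CLOSE,np.ones((17,5)))
n=max(cv2.findContours(m,cv2.RETR_EXTERNAL,cv2.CHAIN_APPROX_NONE)[0],key=cv2.contourArea)
print(cv2.boundingRect(n))
P=np.array([cast(c,u,.038)[:2] for u in n[:,0].astype(float)]).astype(np.float32)
rc=cv2.minAreaRect(P);B=cv2.boxPoints(rc);print("handle",np.round(rc[0],4),np.round(rc[1],4),B.round(4).tolist())
mm=cv2.inRange(im,(0,0,0),(60,60,60));k=np.zeros_like(mm);k[135:365,255:380]=255;mm&=k;mm=cv2.morphologyEx(mm,cv2.MORPH_CLOSE,np.ones((45,45)))
n=max(cv2.findContours(mm,cv2.RETR_EXTERNAL,cv2.CHAIN_APPROX_NONE)[0],key=cv2.contourArea)
P=np.array([cast(c,u,.004)[:2] for u in n[:,0].astype(float)]).astype(np.float32);rc=cv2.minAreaRect(P);print("mat",np.round(rc[0],4),np.round(rc[1],4),cv2.boxPoints(rc).round(4).tolist())
# head top face corners z=.066
for u in ((293,328),(341,325),(344,354),(296,358)): print(cast(c,u,.066).round(4))
cv2.imwrite("pics/j.png",cv2.resize(im[140:370,250:390],(420,600*230//200)[:2]) if 0 else cv2.resize(im[140:370,250:390],(365,600)))
E
```

```text
(280, 190, 53, 137)
handle [0.4742 0.2588] [0.1403 0.0338] [[0.4023999869823456, 0.2506999969482422], [0.414000004529953, 0.21889999508857727], [0.5458999872207642, 0.2669000029563904], [0.5343000292778015, 0.2985999882221222]]
mat [0.4807 0.2732] [0.2363 0.0972] [[0.3537999987602234, 0.28790000081062317], [0.38019999861717224, 0.19439999759197235], [0.6075999736785889, 0.25839999318122864], [0.5813000202178955, 0.35199999809265137]]
[0.5333 0.257  0.066 ]
[0.5211 0.3013 0.066 ]
[0.5511 0.3108 0.066 ]
[0.5647 0.2657 0.066 ]
```

View pics/j.png

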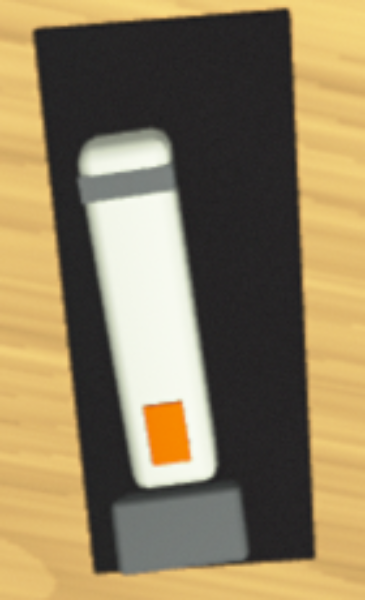

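The handle measures 140 x 34 mm as given, with yaw 0.349, so the grip point is at about (0.493, 0.266). The mat centre is (0.481, 0.273) with yaw 0.274. Now I pick it up.

```bash
python3 - <<'E'
from h import *
q=tool(.349)
r.move_pose([.493,.2656,.10],q)
r.line_to([.493,.2656,.008],feed=.12)
fingers.grasp(60)
o=get_obs();print(o["time"],o["opening"],o["force"].round(1),o["ee_pos"].round(4))
r.line_to([.493,.2656,.22],feed=.15)
r.pause(.2)
o=get_obs();print(o["time"],o["opening"],o["force"].round(2),o["ft_torque"].round(3))
c=optics.camera("wrist");s=optics.camera("side");e=optics.camera("scene")
cv2.imwrite("pics/k.png",np.hstack([cv2.resize(c["pixels"],(400,300)),cv2.resize(e["pixels"][150:330,300:500],(333,300))]))
E
```

```text
14.225 0.389802972504238 [-0.6 -0.1  3.6] [0.4934 0.2657 0.0086]
15.9917 0.3895307734327747 [ 0.05  0.03 -1.7 ] [ 0.    -0.029 -0.039]
```

View pics/k.png

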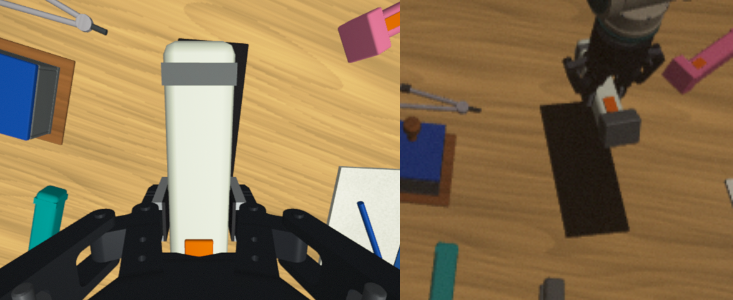

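The scanner is held: the opening fits 34 mm and the force reads its 1.7 N weight. I check where along the handle it is gripped, then go above the label.

```bash
python3 - <<'E'
from h import *
c=optics.camera("wrist");o=get_obs();p=o["ee_pos"]
yaw=.349;X=np.array([np.cos(yaw),np.sin(yaw),0]);Y=np.array([-np.sin(yaw),np.cos(yaw),0])
g=c["pixels"].min(axis=2)
col=g[:,320];print(int(np.argmax(col[:150]>130)), [ (v,int(col[v])) for v in range(58,76,2)])
v=int(np.argmax(col[40:150]>130))+40
for z in (p[2]-.0046+.034,p[2]-.0046+.026): 
    d=cast(c,(320,v),z)-p; print("rear end",(d@X).round(4),(d@Y).round(4))
row=g[150];w=np.where(row[230:420]>130)[0]+230;print("row150",w[0],w[-1]); row=g[280];w=np.where(row[230:420]>130)[0]+230;print("row280",w[0],w[-1])
print((R.from_quat(o["orientation"]).as_matrix()).round(3).tolist())
E
```

```text
66 [(58, 108), (60, 105), (62, 100), (64, 40), (66, 131), (68, 157), (70, 177), (72, 183), (74, 187)]
rear end -0.0859 0.0003
rear end -0.0872 0.0003
row150 266 373
row280 270 367
[[-0.0, -0.94, -0.342], [-0.0, -0.342, 0.94], [-1.0, 0.0, -0.0]]
```

```bash
python3 - <<'E'
from h import *
yaw,a=.045,np.radians(12)
L=np.array([.5335,-.1142,.012])
Rs=R.from_euler('z',yaw)*R.from_euler('y',a)
d=Rs.apply([np.cos(np.radians(65)),0,-np.sin(np.radians(65))]); W=L-.09*d
T=W+Rs.apply([-.074,0,-.0154]); q=tool(yaw,a); print("W",W.round(4),"TCP",T.round(4),r.solve_ik(T,q) is not None)
np.savez("scan.npz",T=T,q=q,W=W)
r.move_pose(T+[-.0,0,.11],q)
r.line_to(T,feed=.1)
r.pause(.3)
o=get_obs();print(o["time"],o["ee_pos"].round(4),o["force"].round(1),o["opening"])
c=optics.camera("wrist");s=optics.camera("side");e=optics.camera("scene")
cv2.imwrite("pics/l.png",np.hstack([cv2.resize(s["pixels"][170:290,240:400],(400,300)),cv2.resize(e["pixels"][170:290,200:360],(400,300))]));cv2.imwrite("pics/l2.png",c["pixels"])
E
```

```text
W [ 0.5133 -0.1151  0.0997] TCP [ 0.4378 -0.1185  0.1   ] True
19.1833 [ 0.4379 -0.1185  0.1003] [ 0.2  1.1 -2.5] 0.39084659742379235
```

View pics/l.png

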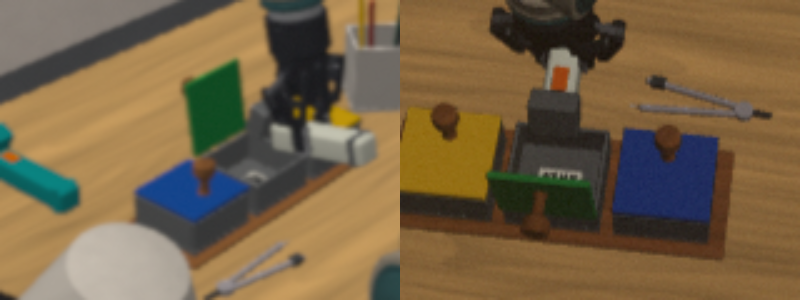

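View pics/l2.png

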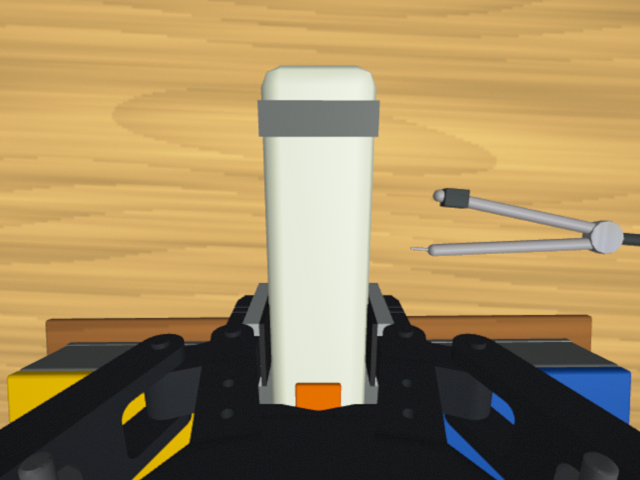

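The scanner is level side to side. Its tail is still at row 66, so it has not slipped. The head is over the near half of the open compartment, looking at the label. I hold it there, then lay it back.

```bash
python3 - <<'E'
from h import *
z=np.load("scan.npz")
r.pause(2.7)
o=get_obs();print("held",o["time"],o["ee_pos"].round(4),np.abs(o["joint_velocities"]).max())
r.line_to(z["T"]+[0,0,.11],feed=.12)
yaw=.274; X=np.array([np.cos(yaw),np.sin(yaw)]); m=np.array([.4807,.2732])+.003*X-.002*X  # TCP sits at scanner x=-2 mm
q=tool(yaw)
r.move_pose([*m,.13],q)
r.line_to([*m,.03],feed=.12)
for h in (.016,.0115,.0095):
    r.line_to([*m,h],feed=.03); r.pause(.1); o=get_obs(); print(h,o["ee_pos"].round(4),o["force"].round(2),o["ft_torque"].round(3),round(o["time"],2))
c=optics.camera("wrist");e=optics.camera("scene");s=optics.camera("side")
cv2.imwrite("pics/m.png",np.hstack([cv2.resize(c["pixels"],(400,300)),cv2.resize(e["pixels"][180:330,300:500],(400,300))]))
E
```

```text
held 22.0333 [ 0.4378 -0.1185  0.1   ] 0.001817593694445473
0.016 [0.4818 0.2735 0.0162] [ 0.11 -0.31 -1.68] [0.074 0.027 0.01 ] 26.29
0.0115 [0.4817 0.2735 0.0115] [ 0.38  0.15 -2.32] [-0.01  -0.056  0.02 ] 26.69
0.0095 [0.4817 0.2735 0.0095] [ 0.41 -0.53 -2.5 ] [-0.008  0.022  0.019] 27.04
```

View pics/m.png

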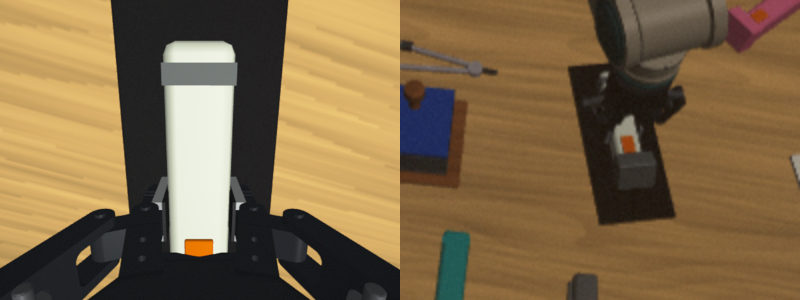

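The scanner is centred on the mat but not yet touching, since the full weight still hangs. I lower it in 0.5 mm steps until it touches.

```bash
python3 - <<'E'
from h import *
o=get_obs();p=o["ee_pos"].copy()
for h in (.0089,.0084,.0079,.0074):
    r.line_to([p[0],p[1],h],feed=.02); r.pause(.15); o=get_obs(); print(h,o["ee_pos"].round(4),o["force"].round(2))
    if o["force"][2]>-.5: break
fingers.let_go()
r.pause(.2); o=get_obs();print(o["opening"],o["force"].round(2))
r.line_to([p[0],p[1],.15],feed=.15)
r.move_pose([.42,.26,.25],tool(.274)); 
c=optics.camera("wrist");e=optics.camera("scene");s=optics.camera("side")
print(get_obs()["time"],get_obs()["force"].round(2))
cv2.imwrite("pics/n.png",c["pixels"]);cv2.imwrite("pics/n2.png",e["pixels"]);cv2.imwrite("pics/n3.png",s["pixels"])
E
```

```text
0.0089 [0.4817 0.2735 0.0089] [ 0.04  0.3  -1.85]
0.0084 [0.4818 0.2736 0.0085] [ 0.46 -0.21 -0.93]
0.0079 [0.4818 0.2736 0.0085] [-3.17 -2.21  4.64]
1.0024440591615982 [-0.48 -0.18 -0.83]
30.9417 [-0.05 -0.61  0.07]
```

View pics/n.png

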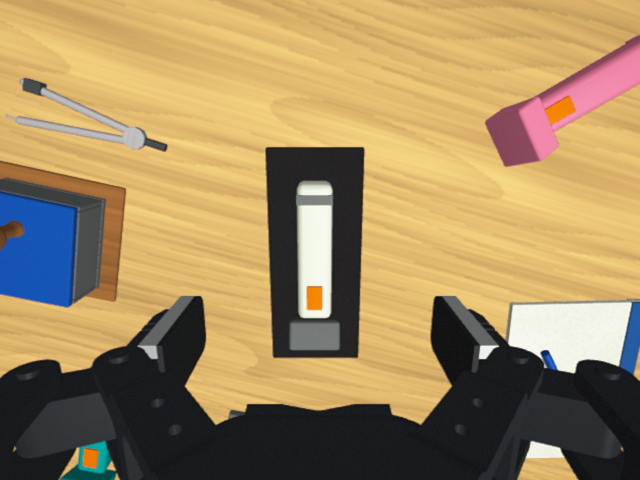

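View pics/n2.png

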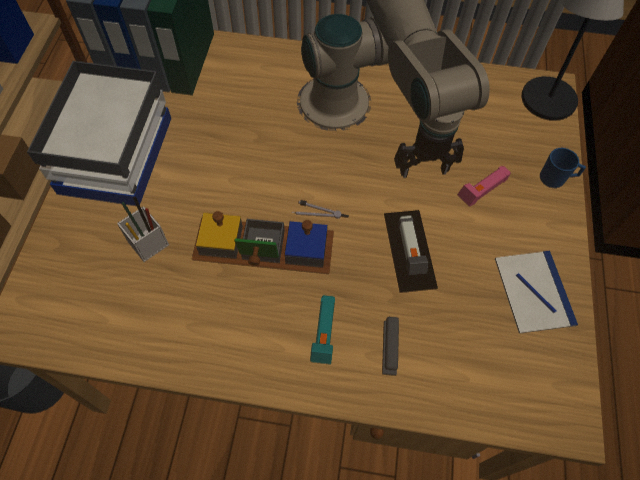

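View pics/n3.png

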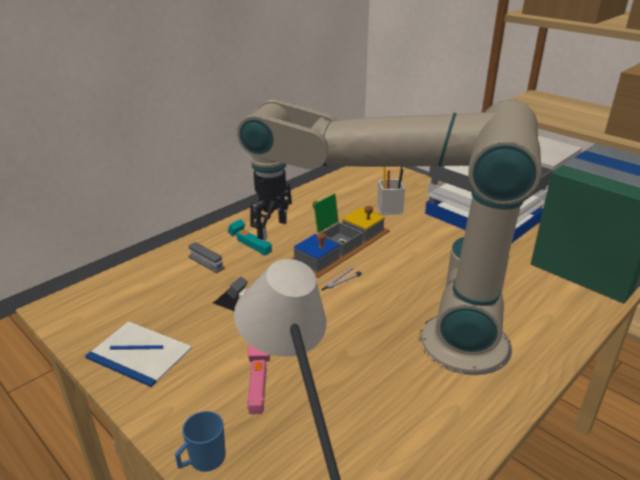

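The scanner lies flat and centred on the mat at (315,250) in the wrist view, with the gripper clear of it. The green lid is wide open and the blue and yellow lids are shut. In the scene view the cup (143,230), stapler (391,345) and compass (322,210) are where they started.

```bash
python3 -c "
from bench import hand_in; print(hand_in())"
```

```text
the job is handed in; nothing more can be done
None
```

I opened the green lid, scanned the label, laid the scanner back on its mat and handed the job in. It took about 31 s of the 64 s allowed; no verdict was reported.

- **Lid:** I swung the green lid by its knob to a commanded 1.75 rad. The last images show it standing open past vertical, with the blue and yellow lids shut.
- **Scan:** I held the scanner on the label centre for about 3 s. By the commanded pose, the red window was 9 cm away, looking 77° below level. That aim comes from the measured grip position. I did not see the window itself, only that the handle had not slipped and the head was over the compartment.
- **Laying back:** The scanner lies flat, right way up and centred on the mat, turned about 4° from how it first lay to line up with the mat. The touchdown force was about 5 N, and the gripper is clear of it.
- **Other objects:** The cup, stapler, compass and both look-alike scanners appear unmoved in the last pictures, judged by eye.
- **One disagreement:** The measured knob top (98 mm) puts the lid's underside at 47 mm. The label and rim figures you gave put the rim at 51 mm. I used the measured value for the hinge, and forces along the arc stayed under 9 N.

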